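# Wipe the cap and unscrew it from the braced jar

## Task

The square jar stands braced in its holder block with chips lying on its tight screw cap. Take the scraper block, wipe all chips off the cap with it without touching them with the fingers, and stand the scraper back upright on the table; then unscrew the cap (counterclockwise from above) until its threads let go, with the jar staying down in its holder, and lift it straight up. Finish while still holding the cap level and free of the jar, just above the mouth (a finger's width or two) and centred over it; disturb none of the other things.

Things in the scene. Friction and masses are not known exactly. Their poses are not given: they have to be found in the camera images.
- holder: fixed plain aluminium holder block on the table, 100 x 100 x 40 mm, with a square well 64 x 64 mm, 32 mm deep (its floor is 8 mm above the table) in which the jar stands. Origin: centre of the underside; z up.
- jar: amber glass jar, square body 62 x 62 x 60 mm, round neck 40 mm across; mouth 92 mm above its underside. Loose, about 0.4 kg; stands on the floor of the holder's well with 1 mm of play on each side: it cannot turn there, but lifts out if pulled up. Origin: centre of the underside; z up.
- jar_mouth (a point): centre of the mouth rim, 92 mm above the jar's underside; z up, x as the jar's. A spring-loaded plug in the mouth pushes the cap up (14 N, less as it rises, over 5 mm), so the cap is tight: it takes 0.2 to 0.5 N m to turn. The neck has three right-hand threads, 48 mm across, that rise 2.5 mm per rad; stops prevent turning the cap further clockwise.
- cap: round ribbed black plastic screw cap on the jar, 58 mm outside diameter, 30 mm high, 60 g. Origin: centre of the lower edge of its skirt; z up. Screwed on, the origin is about 76 mm above the jar's underside. It is clear of the neck once lifted 17 mm or more from there.
- cap_top (a point): centre of the cap's flat top, 30 mm above the cap's origin and 114 to 115 mm above the table; x as the cap's. At the start its x axis lies 12 to 22 deg counterclockwise of the jar's x axis; the threads are free from 73 to 104 deg (best 88: about 1.25 rad of turning), then a stop. Turning raises it 3 mm, and it pops up 2 mm when free; the gripper may keep its height.
- chip_1: one of three loose white ceramic chips lying on the cap's flat top, about 13 x 12 mm and 9 mm high, 10 g. Origin: centre of the underside.
- chip_2: one of three loose white ceramic chips lying on the cap's flat top, about 13 x 12 mm and 9 mm high, 10 g. Origin: centre of the underside.
- chip_3: one of three loose white ceramic chips lying on the cap's flat top, about 13 x 12 mm and 9 mm high, 10 g. Origin: centre of the underside.
- scraper: wooden scraper block with a rubber sole, standing upright on the table: foot 36 (x) x 84 (y) x 16 mm with the sole at z = 0, and on it an upright grip 24 mm thick (x) x 56 mm wide (y) reaching up to 70 mm height. Origin: centre of the sole; x is the wiping direction (either way), z up. Grasp the grip across its thickness (x). About 0.12 kg.
- vial_bundle: bystander: bundle of ten small white vials, 103 x 71 x 46 mm. Origin: centre of the underside.
- dropper: bystander: small amber dropper bottle with black teat, 30 mm diameter, 92 mm high. Origin: centre of the underside.
- amber_bottle: bystander: amber bottle with white cap, 66 mm diameter, 155 mm high. Origin: centre of the underside.
- stopper_bottle: bystander: round amber bottle with wide black stopper, 71 mm diameter, 127 mm high. Origin: centre of the underside.
- nasal_spray_16: bystander: nasal spray bottle standing alone with another on the near right part of the tray, 30 mm diameter, 118 mm high. Origin: centre of the underside.
- nasal_spray_17: bystander: the other nasal spray bottle there, 30 mm diameter, 118 mm high. Origin: centre of the underside.

How it is judged:
On the way, in this order (a step that is already met when the one before it is completed fails the run):
1. the scraper block is held and lifted off the table (contact force between the fingers and scraper above 1 N and height (world z) of scraper above 0.03 m), for 0.2 s.
2. all three chips are off the cap while the scraper is held, the cap still on the jar (z of each of chip_1, chip_2, chip_3 in the frame of jar_mouth below -0.005 m and contact force between the fingers and scraper above 1 N and z of cap in the frame of jar below 0.08 m), for 0.2 s.
3. the scraper stands upright on the table, let go (height (world z) of scraper below 0.006 m and angle between scraper's own z axis and vertical below 0.12 rad and contact force between the fingers and scraper below 0.2 N), for 0.2 s.
At the end, for the whole second after the job is handed in: The gripper holds the cap at rest, not touching the jar: skirt edge 3 to 45 mm above the mouth, within 20 mm of its axis, tilt < 0.15 rad. Jar in the holder (lifted < 4 mm, tilt < 0.08), scraper upright on the table (6 mm, 0.12 rad) and let go, chips all below the jar's mouth (all of step 3 and z of cap in the frame of jar_mouth between 0.003 and 0.045 m and horizontal distance between cap and jar_mouth below 0.02 m and angle between cap's own z axis and vertical below 0.15 rad and contact force between the fingers and cap above 1 N and contact force between cap and jar below 0.1 N and linear speed of cap below 0.02 m/s and z of jar in the frame of holder below 0.012 m and angle between jar's own z axis and vertical below 0.08 rad and horizontal distance between jar and holder below 0.006 m and z of each of chip_1, chip_2, chip_3 in the frame of jar_mouth below -0.005 m); the arm keeps its last pose, push and grip.
It fails at once if a finger touches a chip (contact force between the fingers and chip_1 above 0.5 N or contact force between the fingers and chip_2 above 0.5 N or contact force between the fingers and chip_3 above 0.5 N).
It fails at once if the jar is lifted more than 12 mm or tipped more than 0.2 rad (z of jar in the frame of holder above 0.02 m or angle between jar's own z axis and vertical above 0.2 rad).
It fails at once if a bystander is moved more than 30 mm (distance of any of vial_bundle, dropper, amber_bottle, stopper_bottle, nasal_spray_16, nasal_spray_17 from where it was at the start of the episode above 0.03 m).
It also fails if it takes over 56 s, if anything falls off the work surface, if the arm or the gripper's body presses on something with over 40 N, if the wrist force passes 120 N, or if a joint passes its speed limit or range.

## Robot

A 7-joint arm with a two-finger parallel gripper is mounted at the origin on a cart in front of the work surface, level with it; the furniture and walls round the work are solid. World frame = base frame: x ahead of the robot, y to its left, z up, the work surface at z = 0. Lengths are in m, angles in rad, forces in N, time in s.
With the tool pointing down it reaches from about 0.425 to 0.8 m from the base axis. Payload 8.3 kg.
Tool frame: the origin (TCP) lies between the finger pads; the fingertips stand bot.nose_length ahead of it and the grasp point (between the pads) lies 5 mm behind it (bot.nose_length is the distance from the TCP to the fingertips, in m); z points along the fingers, y is the direction in which the jaws open and shut (so a half turn about z gives the same grasp; the last joint's range is limited). The gripper opens to 85 mm and grips with 20 to 120 N. Pads are 22 mm wide; open, the fingers measure 114 mm over their backs; the gripper's body (76 mm by 85 mm) begins 54 mm behind the grasp point. The pads swing forward as they close: fully open they stand 13 mm farther back than shut.
Start: joints at [-1.406, 0.383, 0.016, 1.37, -0.006, 1.388, -0.046], TCP at [0.141, 0.609, 0.245] pointing down, gripper open.
Joint ranges: [-2.95, 2.95], [-0.25, 2.06], [-1.52, 1.56], [0.18, 2.33], [-1.44, 4.58], [0.02, 2.06], [-3.01, 3.01]. Speed limits (rad/s): [2.39, 2.39, 3.01, 3.01, 3.14, 3.14, 3.14].

## Interface

Orientations are given as a unit quaternion [x, y, z, w].
In Python, from bench import bot, eyes, nets gives the robot as it stands.
- The arm moves only by the tool servo_tool, never from a script. Its argument "series" is a list of rows, each a list of 3 entries, a list of its own where there are three numbers: the shift along the world's x, y, z in m, then the turn, a rotation vector about the world's x, y, z in degrees, then the closure, from 0 (fully open) to 1 (shut). In form: [[[dx, dy, dz], [ax, ay, az], gripper], ...]. A call has 1 to 10 rows; each row is the pose to reach, as a shift and turn from the pose measured when the call began; what a row does not reach only later rows make up. A row lasts 1/10 s, in which the tool goes at most 50 mm and 8.59 degrees, less where a joint would pass 70% of its speed; a pose out of reach is approached as far as the arm can. A call with a gripper value outside its range is refused whole. The fingers move at their own pace and stop on an object; the grip force is fixed at half the most. Time passes only in rows, so rows that repeat a pose let the fingers close. It gives the time, the measured TCP pose, the force and the opening at its end, in the units of the state.
- bot.observe(): the state, without advancing time (a new reading comes with each control period).
- eyes.get_image(name): name is "side" or "top" or "wrist"; returns a dict with "pixels" (480x640x3 uint8, red, green, blue), "z_map" (480x640 float32, m along the optical axis (not along the pixel's ray), 0 where there is no reading), "vfov" (degrees; the focal length in pixels is half the picture's height over the tangent of half this angle, whatever the lens; pixels are square), "cx", "cy" (the principal point, pixels), "extrinsics" (4x4, takes a point from world to camera coordinates); the wrist camera has in their place "mount" (4x4, takes a point from camera to tool coordinates, whose origin is the TCP and whose axes are the flange's). Camera axes: x right, y up, looking along -z (the intrinsics and any distortion apply to the point x, -y, -z); pixel columns grow to the right and rows downward; lengths in m; the calibration is good to about 2 mm. A picture is of the moment at which its call begins: read the wrist's pose just before it.
- bot.close_job(): hands the job in, once; it reports no verdict.
Trained networks look in the newest picture that a camera, given by its name, has taken for a name from the list of things; names that differ only in an ending like _2 or _b are one class to them, and where a whole thing is asked for, a point or a joint stands for the part that bears it (a point fixed in the world has none). Each returns a list of dicts, best first, with "confidence" (0 to 1); they miss things now and then, are a little off and sometimes report something else, mostly with a low value. They report only what shows in the picture. A call takes as long as a camera call.
- nets.look_for(camera, name): "position" ([row, column] in pixels, amid what is visible of it).
The state is a dict: "t": time; "joint_pos": joint angles; "qvel": joint speeds; "joint_torque": joint torques, N m; "tcp_pos": TCP position; "ee_rot": TCP orientation; "wrist_force": force on the tool from outside, world axes, zero at the start; "torque": the same for the moment, N m; "finger_gap": opening from 0.0 (shut) to 1.0 (fully open).
Only numpy, scipy, OpenCV 4.12 (cv2) and the standard library are available. Lean on these libraries where they do the work, as an engineer would, in place of code of your own. Each camera call takes 0.05 s, during which the arm holds its last target.

## Working session

There is one attempt and no reset: what is moved stays moved. The work goes in short steps, Python scripts to look and compute and a tool call to move; the robot and the scene stay as the last step left them, time stands still between calls to the robot, and variables do not carry over. Pictures are saved under pics/ and viewed, and the job is handed in when it is done.

Besides the shell and the picture viewer there is one more tool, called after ">>>" as a command line: name --argument value ..., lists and objects as JSON in quotes. servo_tool: Moves the arm, as the interface text tells. Its arguments: {"type":"object","properties":{"series":{"type":"array","items":{"type":"array"}}},"required":["series"]}

```bash
ls; mkdir -p pics; cat > h.py <<'E'
import numpy as np, cv2
from bench import bot, eyes, nets
from scipy.spatial.transform import Rotation as R
def K(im):
    f=240/np.tan(np.radians(im["vfov"])/2); return f,im["cx"],im["cy"]
def T_wc(im,st=None):
    if "extrinsics" in im: return np.linalg.inv(np.array(im["extrinsics"]))
    T=np.eye(4);T[:3,:3]=R.from_quat(st["ee_rot"]).as_matrix();T[:3,3]=st["tcp_pos"]
    return T@np.array(im["mount"])
def world(im,T):
    f,cx,cy=K(im); z=im["z_map"]; v,u=np.mgrid[0:z.shape[0],0:z.shape[1]]
    P=np.stack([(u-cx)/f*z,-(v-cy)/f*z,-z,np.ones_like(z)],-1)
    W=(P@T.T)[...,:3]; W[z<=0]=np.nan; return W
def ray_at(im,T,row,col,zw):
    f,cx,cy=K(im); d=T[:3,:3]@np.array([(col-cx)/f,-(row-cy)/f,-1]); o=T[:3,3]
    return o+d*(zw-o[2])/d[2]
def shot(name,fn):
    st=bot.observe(); im=eyes.get_image(name)
    cv2.imwrite("pics/"+fn+".png",im["pixels"][...,::-1].copy()); T=T_wc(im,st)
    np.savez("pics/"+fn+".npz",pix=im["pixels"],W=world(im,T),T=T,k=K(im)); return im,T,world(im,T)
E
python3 - <<'E'
from h import *
print({k:v for k,v in im.items() if k not in("pixels","z_map")} if 0 else "")
for n in("top","side","wrist"):
    im,T,W=shot(n,n+"0")
    print(n,[k for k in im if k not in("pixels","z_map")],K(im),T.round(3).tolist())
    for t in "holder jar cap chip_1 scraper vial_bundle dropper amber_bottle stopper_bottle nasal_spray_16".split():
        for d in nets.look_for(n,t)[:4]:
            r,c=d["position"]; w=W[int(round(min(479,r))),int(round(min(639,c)))]
            print(t,round(d["confidence"],2),round(r),round(c),w.round(3))
print(bot.observe(),bot.nose_length)
E
```

```text
pics

top ['vfov', 'cx', 'cy', 'extrinsics'] (np.float64(494.4891854342184), 313.28597597264854, 246.5275578823241) [[0.007, 0.997, -0.075, 0.526], [-1.0, 0.009, 0.018, -0.034], [0.019, 0.075, 0.997, 1.187], [0.0, 0.0, 0.0, 1.0]]
holder 0.64 273 385 [ 0.552 -0.221  0.042]
holder 0.48 288 335 [ 0.517 -0.102  0.088]
jar 0.71 189 427 [ 0.733 -0.299  0.13 ]
jar 0.56 279 388 [ 0.538 -0.224  0.065]
cap 0.7 276 383 [ 0.545 -0.216  0.044]
cap 0.69 279 403 [ 0.537 -0.249  0.114]
scraper 0.98 276 277 [0.542 0.027 0.07 ]
vial_bundle 0.9 220 296 [ 0.674 -0.014  0.04 ]
amber_bottle 0.83 170 267 [0.772 0.049 0.122]
stopper_bottle 0.94 191 426 [ 0.729 -0.298  0.127]
stopper_bottle 0.19 275 174 [0.543 0.254 0.087]
nasal_spray_16 0.79 256 175 [0.585 0.251 0.092]
nasal_spray_16 0.52 276 176 [0.541 0.251 0.081]
side ['vfov', 'cx', 'cy', 'extrinsics'] (np.float64(510.9806127299641), 323.03776114642716, 248.0236647455172) [[0.941, 0.269, -0.205, 0.431], [-0.338, 0.735, -0.588, -0.569], [-0.008, 0.623, 0.782, 0.822], [0.0, 0.0, 0.0, 1.0]]
holder 0.69 410 329 [ 0.535 -0.288  0.039]
holder 0.29 172 267 [0.5
[... 760 characters left out ...]
ay([-1.40589765,  0.38339317,  0.01642481,  1.37011331, -0.0063177 ,
        1.38820806, -0.04647727]), 'qvel': array([ 1.63431525e-03,  1.25619465e-04, -1.88543468e-04,  3.39385999e-04,
        1.47898671e-03, -6.85792185e-05, -5.68952139e-04]), 'joint_torque': array([ 4.17464780e-04, -6.27324486e+01,  8.43144078e-01, -3.72073638e+01,
        1.65526225e-02,  2.77548410e-03, -2.21820727e-06]), 'tcp_pos': array([0.14110411, 0.60883764, 0.24527777]), 'ee_rot': array([ 1.13632084e-01,  9.93522897e-01, -3.34096440e-05, -3.67434950e-05]), 'wrist_force': array([-0.46197759, -0.59674379, -0.45639233]), 'torque': array([ 0.01125835, -0.00876251,  0.05726144]), 'finger_gap': 1.003282208315756} 0.014
```

View pictures.

View pics/top0.png

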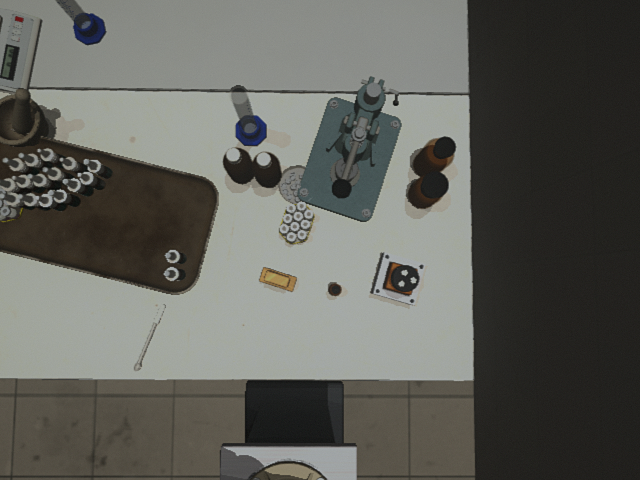

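View pics/side0.png

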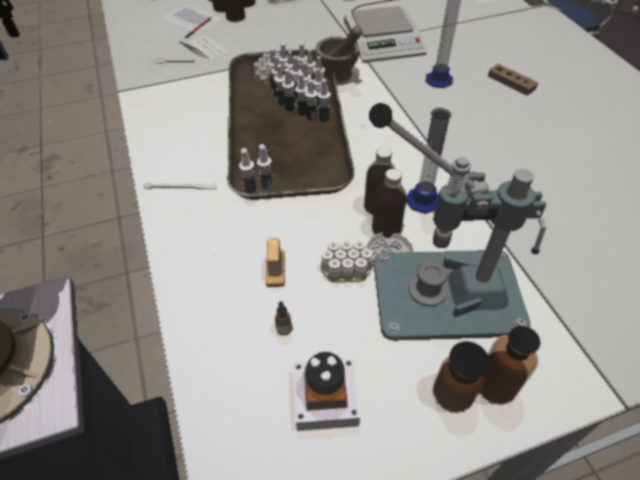

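```bash
python3 - <<'E'
import cv2,numpy as np
a=cv2.imread("pics/top0.png")[230:330,250:430]; b=cv2.imread("pics/side0.png")[340:430,270:390]
cv2.imwrite("pics/ct0.png",cv2.resize(a,None,fx=4.4,fy=4.4,interpolation=2))
cv2.imwrite("pics/cs0.png",cv2.resize(b,None,fx=6,fy=6,interpolation=2))
for n in("top0","side0"):
    d=np.load(f"pics/{n}.npz");W=d["W"];p=d["pix"].astype(int)
    def rep(nm,m):
        if m.sum()<5: print(n,nm,m.sum());return
        x=W[m][:,:2].astype(np.float32); r=cv2.minAreaRect(x); print(n,nm,m.sum(),"mean",W[m].mean(0).round(4),"rect",np.round(r[0],4),np.round(r[1],4),round(r[2],1))
    x,y,z=W[...,0],W[...,1],W[...,2]
    rep("grip top",(abs(x-.54)<.06)&(abs(y-.015)<.06)&(z>.062)&(z<.08))
    rep("foot top",(abs(x-.54)<.06)&(abs(y-.015)<.07)&(z>.010)&(z<.022))
    rep("cap top",(abs(x-.54)<.05)&(abs(y+.25)<.05)&(z>.108)&(z<.119))
    rep("cap all",(abs(x-.54)<.05)&(abs(y+.25)<.05)&(z>.108))
    rep("chips",(abs(x-.54)<.05)&(abs(y+.25)<.05)&(z>.120))
    rep("holder top",(abs(x-.54)<.08)&(abs(y+.25)<.08)&(z>.035)&(z<.045))
E
```

```text
top0 grip top 262 mean [0.5366 0.0284 0.0697] rect [0.5365 0.0285] [0.0557 0.0235] 72.0
top0 foot top 275 mean [0.536  0.0261 0.0159] rect [0.5365 0.0287] [0.0839 0.0358] 72.0
top0 cap top 453 mean [ 0.5401 -0.2535  0.1151] rect [ 0.5396 -0.2542] [0.0566 0.0561] 46.7
top0 cap all 567 mean [ 0.5396 -0.2533  0.1169] rect [ 0.5396 -0.2542] [0.0566 0.0561] 46.7
top0 chips 102 mean [ 0.5377 -0.2534  0.1243] rect [ 0.5358 -0.2507] [0.0376 0.0349] 48.1
top0 holder top 980 mean [ 0.5399 -0.2499  0.0404] rect [ 0.5396 -0.2548] [0.1014 0.1   ] 74.4
side0 grip top 314 mean [0.5383 0.0256 0.0681] rect [0.5384 0.0274] [0.058  0.0233] 73.2
side0 foot top 292 mean [0.5368 0.0088 0.0149] rect [0.5378 0.0261] [0.0843 0.0357] 72.9
side0 cap top 948 mean [ 0.5407 -0.258   0.1141] rect [ 0.5409 -0.2555] [0.0568 0.0574] 38.9
side0 cap all 1142 mean [ 0.5405 -0.2575  0.1156] rect [ 0.5409 -0.2555] [0.0568 0.0574] 38.9
side0 chips 189 mean [ 0.5396 -0.2549  0.123 ] rect [ 0.5389 -0.2573] [0.0365 0.0372] 75.4
side0 holder top 1927 mean [ 0.5372 -0.2677  0.0392] rect [ 0.5416 -0.2553] [0.1021 0.1   ] 74.5
```

View pics/ct0.png

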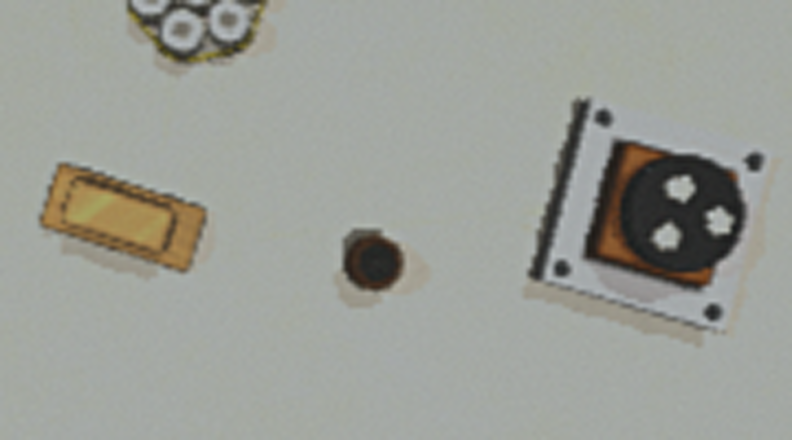

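View pics/cs0.png

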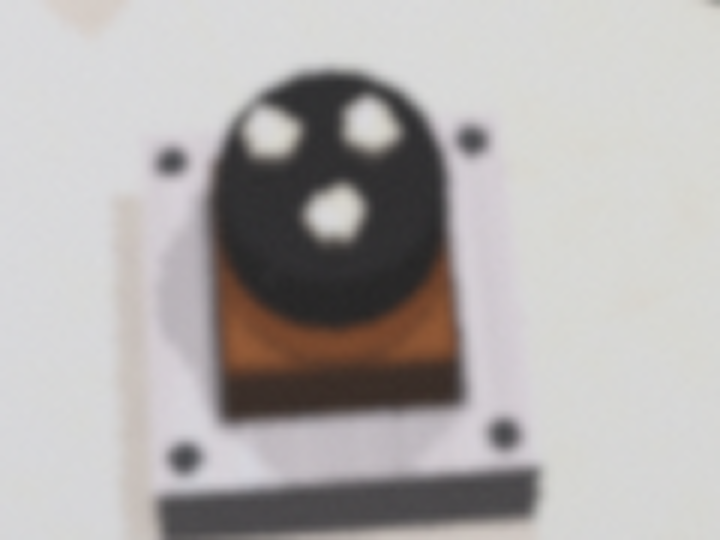

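Top picture: scraper at about (277, 277) px, cap with three white chips at (403, 279) px, and the dropper between them at (335, 288) px. Cap centre is about (0.540, -0.2545) with its top at 0.1145, as it should be. The scraper is at (0.537, 0.028) with its grip's thickness axis at about -17.5°. I'll go to the scraper.

>>> servo_tool --series '[[[0.396, -0.581, 0], [0, 0, -94.5], 0], [[0.396, -0.581, 0], [0, 0, -94.5], 0], [[0.396, -0.581, 0], [0, 0, -94.5], 0], [[0.396, -0.581, 0], [0, 0, -94.5], 0], [[0.396, -0.581, 0], [0, 0, -94.5], 0], [[0.396, -0.581, 0], [0, 0, -94.5], 0], [[0.396, -0.581, 0], [0, 0, -94.5], 0], [[0.396, -0.581, 0], [0, 0, -94.5], 0], [[0.396, -0.581, 0], [0, 0, -94.5], 0], [[0.396, -0.581, 0], [0, 0, -94.5], 0]]'

```text
t: 2.65
tcp_pos: [0.4235, 0.1938, 0.2457]
ee_rot: [0.762, 0.647, 0.001, -0.0]
wrist_force: [1.2, 0.0, 0.2]
finger_gap: 1.001
```

>>> servo_tool --series '[[[0.1135, -0.166, -0.02], [0, 0, -8.2], 0], [[0.1135, -0.166, -0.05], [0, 0, -8.2], 0], [[0.1135, -0.166, -0.08], [0, 0, -8.2], 0], [[0.1135, -0.166, -0.1], [0, 0, -8.2], 0], [[0.1135, -0.166, -0.1], [0, 0, -8.2], 0], [[0.1135, -0.166, -0.1], [0, 0, -8.2], 0]]'

```text
t: 3.25
tcp_pos: [0.5363, 0.0235, 0.1427]
ee_rot: [0.808, 0.589, -0.002, -0.0]
wrist_force: [-0.8, -0.2, 0.0]
finger_gap: 1.001
```

```bash
cat > jaw.py <<'E'
from h import *
st=bot.observe(); M=R.from_quat(st["ee_rot"]).as_matrix()
print(st["t"],st["tcp_pos"].round(4),"jaw",np.degrees(np.arctan2(M[1,1],M[0,1])).round(2),"z",M[:,2].round(4),st["wrist_force"].round(2),st["torque"].round(3),"gap",round(st["finger_gap"],3),"q",st["joint_pos"].round(2))
E
python3 jaw.py; python3 -c "
from h import *
shot('wrist','w1')"
```

```text
3.25 [0.5363 0.0235 0.1427] jaw -17.86 z [-0.0034 -0.0024 -1.    ] [-0.78 -0.18  0.04] [-0.049 -0.008 -0.031] gap 1.001 q [-0.64  0.31  0.65  1.78 -0.21  1.13 -0.24]
```

View pics/w1.png

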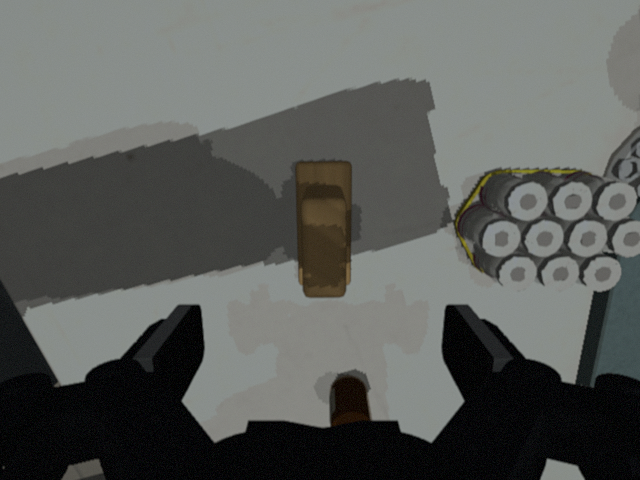

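```bash
python3 - <<'E'
import numpy as np,cv2
d=np.load("pics/w1.npz");W=d["W"];x,y,z=W[...,0],W[...,1],W[...,2]
for a,b in((.064,.076),(.012,.02)):
    m=(abs(x-.54)<.06)&(abs(y-.025)<.065)&(z>a)&(z<b); print(m.sum(),W[m].mean(0),cv2.minAreaRect(W[m][:,:2].astype(np.float32)))
E
python3 jaw.py
```

```text
4485 [0.53967864 0.03042911 0.06971362] ((0.5391631126403809, 0.028858136385679245), (0.055578432977199554, 0.023997489362955093), 72.66112518310547)
2305 [0.54491557 0.0468381  0.01570963] ((0.5391775965690613, 0.028967782855033875), (0.08294293284416199, 0.03604597598314285), 72.65735626220703)
3.3 [0.5365 0.0258 0.1442] jaw -17.74 z [-2.e-03 -9.e-04 -1.e+00] [ 0.04 -0.37  1.09] [0.016 0.045 0.01 ] gap 0.999 q [-0.65  0.31  0.65  1.78 -0.21  1.13 -0.24]
```

>>> servo_tool --series '[[[0.0015, 0.0025, -0.045], [0, 0, 0.3], 0], [[0.0015, 0.0025, -0.09], [0, 0, 0.3], 0], [[0.0015, 0.0025, -0.098], [0, 0, 0.3], 0], [[0.0015, 0.0025, -0.098], [0, 0, 0.3], 0], [[0.0015, 0.0025, -0.098], [0, 0, 0.3], 0.7], [[0.0015, 0.0025, -0.098], [0, 0, 0.3], 1], [[0.0015, 0.0025, -0.098], [0, 0, 0.3], 1], [[0.0015, 0.0025, -0.098], [0, 0, 0.3], 1], [[0.0015, 0.0025, -0.098], [0, 0, 0.3], 1], [[0.0015, 0.0025, -0.098], [0, 0, 0.3], 1]]'

```text
t: 4.3
tcp_pos: [0.5387, 0.0284, 0.0473]
ee_rot: [0.806, 0.592, -0.0, -0.0]
wrist_force: [-2.0, -0.3, 7.0]
finger_gap: 0.276
```

```bash
python3 jaw.py
```

```text
4.3 [0.5387 0.0284 0.0473] jaw -17.45 z [-5.e-04 -2.e-04 -1.e+00] [-2.05 -0.32  7.03] [0.04  0.272 0.032] gap 0.276 q [-0.6   0.44  0.6   1.86 -0.31  0.93 -0.16]
```

>>> servo_tool --series '[[[0, 0, 0.04], [0, 0, 0], 1], [[0, 0, 0.08], [0, 0, 0], 1], [[0, 0, 0.12], [0, 0, 0], 1], [[0, -0.02, 0.148], [0, 0, 0], 1], [[-0.01, -0.06, 0.15], [0, 0, 0], 1], [[-0.02, -0.1, 0.15], [0, 0, 0], 1], [[-0.03, -0.14, 0.15], [0, 0, 0], 1], [[-0.04, -0.18, 0.15], [0, 0, 0], 1], [[-0.05, -0.22, 0.15], [0, 0, 0], 1], [[-0.056, -0.25, 0.15], [0, 0, 0], 1]]'

```text
t: 5.3
tcp_pos: [0.4811, -0.2245, 0.1976]
ee_rot: [0.807, 0.591, -0.0, 0.0]
wrist_force: [0.9, 0.2, -0.8]
finger_gap: 0.278
```

>>> servo_tool --series '[[[0, 0, 0], [0, 0, 0], 1], [[0, 0, 0], [0, 0, 0], 1]]'

```text
t: 5.5
tcp_pos: [0.4805, -0.2254, 0.1976]
ee_rot: [0.808, 0.589, -0.0, 0.0]
wrist_force: [0.7, 1.4, -1.3]
finger_gap: 0.27
```

```bash
python3 jaw.py; python3 - <<'E'
from h import *
im,T,W=shot('side','s2'); cv2.imwrite('pics/s2c.png',cv2.resize(im['pixels'][300:440,230:420,::-1],None,fx=4,fy=4))
x,y,z=W[...,0],W[...,1],W[...,2]
E
python3 jaw.py
```

```text
5.5 [ 0.4805 -0.2254  0.1976] jaw -17.76 z [-5.e-04 -4.e-04 -1.e+00] [ 0.7   1.38 -1.27] [0.068 0.    0.067] gap 0.27 q [-0.3   0.26  0.81  1.73 -0.2   1.24  0.25]
5.55 [ 0.4811 -0.224   0.1975] jaw -17.62 z [-5.e-04  1.e-04 -1.e+00] [ 0.48  0.34 -1.1 ] [ 0.001 -0.036  0.042] gap 0.27 q [-0.3   0.26  0.81  1.73 -0.2   1.24  0.25]
```

View pics/s2c.png

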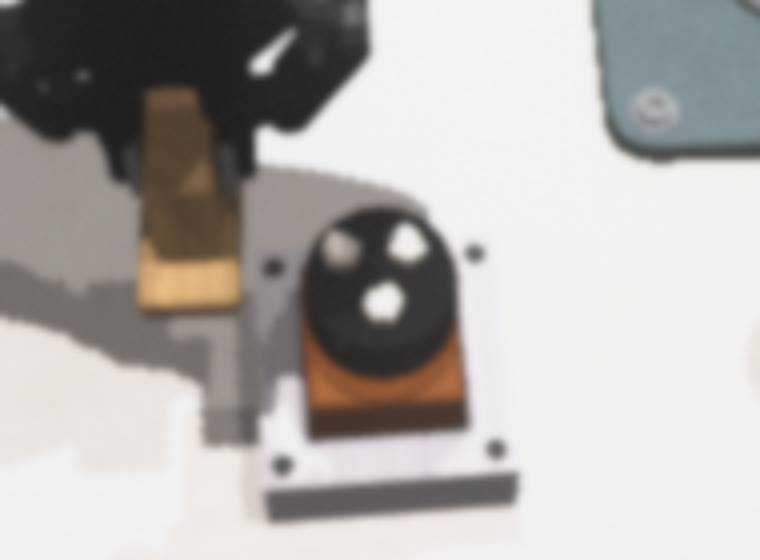

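>>> servo_tool --series '[[[0.0025, -0.0115, -0.015], [0, 0, 0], 1], [[0.0025, -0.0115, -0.034], [0, 0, 0], 1], [[0.0025, -0.0115, -0.034], [0, 0, 0], 1], [[0.0025, -0.0115, -0.034], [0, 0, 0], 1]]'

```text
t: 5.95
tcp_pos: [0.484, -0.234, 0.1635]
ee_rot: [0.806, 0.591, -0.0, -0.001]
wrist_force: [-0.0, -0.1, -1.3]
finger_gap: 0.271
```

```bash
python3 jaw.py; python3 - <<'E'
from h import *
im,T,W=shot('side','s3'); cv2.imwrite('pics/s3c.png',cv2.resize(im['pixels'][300:440,230:420,::-1],None,fx=4,fy=4))
x,y,z=W[...,0],W[...,1],W[...,2]
m=(abs(x-.483)<.05)&(abs(y+.28)<.012)&(z>.05)
# foot top surface heights
for h in np.arange(.12,.15,.002): print(round(h,3),(m&(z>=h)&(z<h+.002)).sum(),end='; ')
E
python3 jaw.py
```

```text
5.95 [ 0.484  -0.234   0.1635] jaw -17.49 z [-1.4e-03  7.0e-04 -1.0e+00] [-0.   -0.13 -1.27] [-0.01   0.038 -0.035] gap 0.271 q [-0.27  0.32  0.8   1.76 -0.24  1.17  0.3 ]
0.12 4; 0.122 14; 0.124 15; 0.126 13; 0.128 34; 0.13 63; 0.132 23; 0.134 1; 0.136 0; 0.138 0; 0.14 0; 0.142 0; 0.144 0; 0.146 0; 0.148 0; 6.0 [ 0.4843 -0.2344  0.1641] jaw -17.51 z [-1.e-04  3.e-04 -1.e+00] [ 0.34 -0.25 -1.92] [-0.014  0.041 -0.019] gap 0.273 q [-0.27  0.32  0.8   1.75 -0.24  1.17  0.3 ]
```

View pics/s3c.png

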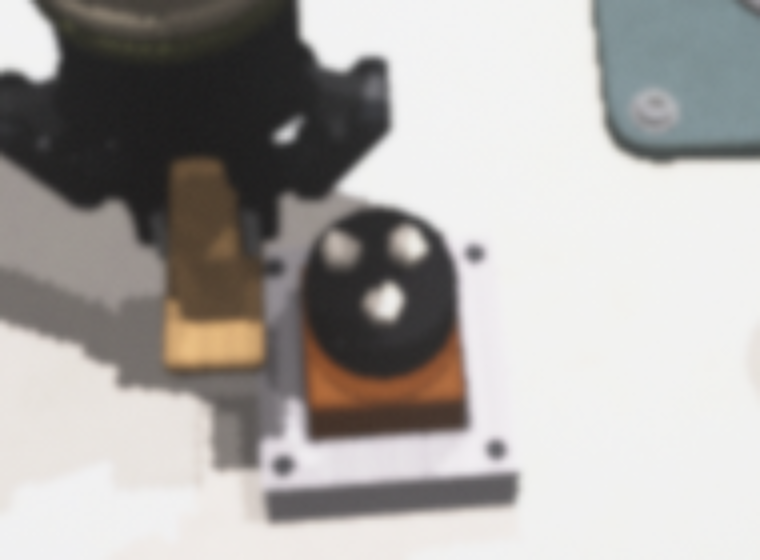

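>>> servo_tool --series '[[[0.015, -0.007, -0.0005], [0, 0, 0], 1], [[0.038, -0.014, -0.0005], [0, 0, 0], 1], [[0.064, -0.022, -0.0005], [0, 0, 0], 1], [[0.09, -0.03, -0.0005], [0, 0, 0], 1], [[0.114, -0.038, -0.0005], [0, 0, 0], 1], [[0.118, -0.039, 0.0], [0, 0, 0], 1], [[0.118, -0.039, 0.03], [0, 0, 0], 1], [[0.118, -0.039, 0.06], [0, 0, 0], 1]]'

```text
t: 6.8
tcp_pos: [0.6019, -0.2727, 0.2247]
ee_rot: [0.806, 0.591, -0.001, -0.001]
wrist_force: [1.8, -0.2, -0.5]
finger_gap: 0.278
```

```bash
python3 jaw.py; python3 - <<'E'
from h import *
im,T,W=shot('side','s4'); cv2.imwrite('pics/s4c.png',cv2.resize(im['pixels'][300:460,230:430,::-1],None,fx=4,fy=4))
for d in nets.look_for('side','chip_1'): 
    r,c=d['position']; print(round(d['confidence'],2),round(r),round(c),W[int(r),int(c)].round(3))
E
python3 jaw.py
```

```text
6.8 [ 0.6019 -0.2727  0.2247] jaw -17.47 z [-2.e-03  5.e-04 -1.e+00] [ 1.83 -0.2  -0.48] [-0.01  -0.037  0.004] gap 0.278 q [-0.1   0.56  0.76  1.31 -0.38  1.41  0.33]
0.2 376 322 [ 0.533 -0.264  0.114]
6.9 [ 0.6038 -0.2745  0.2299] jaw -17.49 z [ 0.0071 -0.003  -1.    ] [ 0.35  0.05 -0.64] [-0.035  0.017 -0.011] gap 0.276 q [-0.1   0.55  0.76  1.31 -0.38  1.41  0.33]
```

View pics/s4c.png

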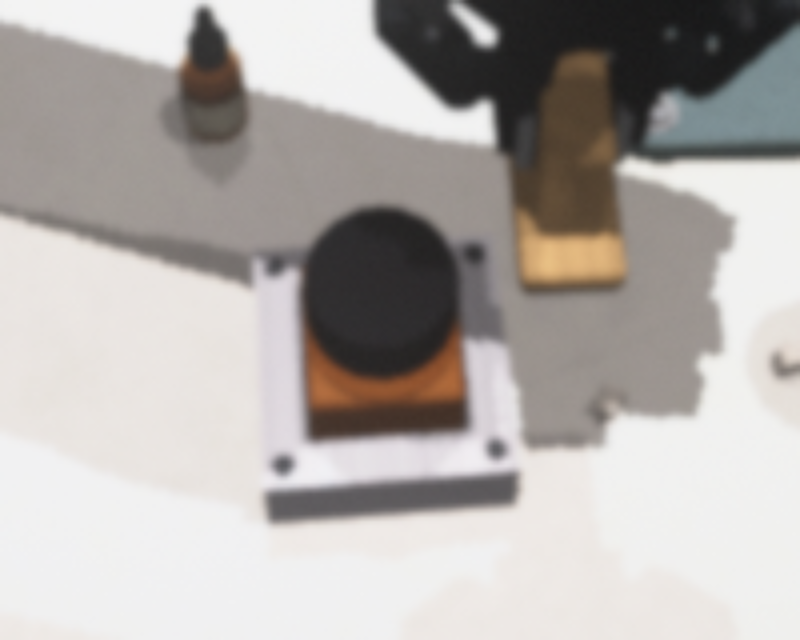

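>>> servo_tool --series '[[[-0.008, 0.04, 0], [0, 0, 0], 1], [[-0.017, 0.08, 0], [0, 0, 0], 1], [[-0.026, 0.12, 0], [0, 0, 0], 1], [[-0.035, 0.16, 0], [0, 0, 0], 1], [[-0.044, 0.205, 0], [0, 0, 0], 1], [[-0.053, 0.25, 0], [0, 0, 0], 1], [[-0.0645, 0.295, -0.01], [0, 0, 0], 1], [[-0.0645, 0.3025, -0.05], [0, 0, 0], 1], [[-0.0645, 0.3025, -0.09], [0, 0, 0], 1], [[-0.0645, 0.3025, -0.12], [0, 0, 0], 1]]'

```text
t: 7.9
tcp_pos: [0.5379, 0.0296, 0.1082]
ee_rot: [0.806, 0.593, 0.002, 0.003]
wrist_force: [-0.4, -0.2, -2.4]
finger_gap: 0.272
```

>>> servo_tool --series '[[[0, 0, 0], [0, 0, 0], 1], [[0, 0, 0], [0, 0, 0], 1]]'

```text
t: 8.1
tcp_pos: [0.5375, 0.0298, 0.1088]
ee_rot: [0.805, 0.593, 0.002, 0.003]
wrist_force: [0.5, 0.3, -0.5]
finger_gap: 0.269
```

```bash
python3 jaw.py; python3 - <<'E'
from h import *
im,T,W=shot('side','s5'); cv2.imwrite('pics/s5c.png',cv2.resize(im['pixels'][200:440,220:480,::-1],None,fx=3,fy=2.5))
E
python3 jaw.py
```

```text
8.1 [0.5375 0.0298 0.1088] jaw -17.32 z [ 0.0055 -0.0024 -1.    ] [ 0.47  0.3  -0.54] [-0.042 -0.004  0.03 ] gap 0.269 q [-0.68  0.36  0.69  1.82 -0.26  1.05 -0.2 ]
8.15 [0.5386 0.0296 0.1098] jaw -17.33 z [ 0.0078 -0.002  -1.    ] [-0.03 -0.44  0.14] [-0.06  -0.006 -0.005] gap 0.278 q [-0.68  0.36  0.69  1.82 -0.26  1.05 -0.2 ]
```

View pics/s5c.png

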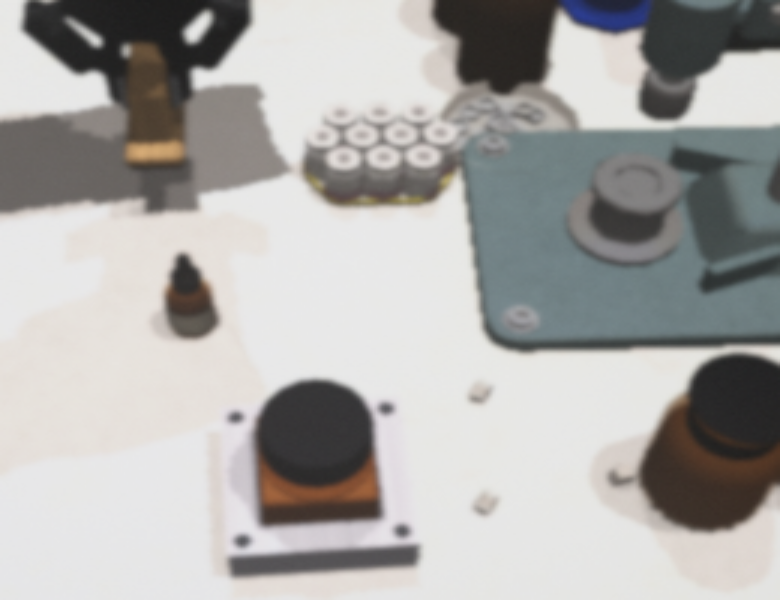

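>>> servo_tool --series '[[[0, 0, -0.025], [0.1, 0.4, 0], 1], [[0, 0, -0.05], [0.1, 0.4, 0], 1], [[0, 0, -0.058], [0.1, 0.4, 0], 1], [[0, 0, -0.0615], [0.1, 0.4, 0], 1], [[0, 0, -0.0615], [0.1, 0.4, 0], 1]]'

```text
t: 8.65
tcp_pos: [0.5394, 0.0296, 0.0495]
ee_rot: [0.806, 0.592, 0.001, 0.001]
wrist_force: [0.2, -1.4, -0.2]
finger_gap: 0.276
```

```bash
python3 jaw.py
```

```text
8.65 [0.5394 0.0296 0.0495] jaw -17.33 z [ 0.0023  0.     -1.    ] [ 0.19 -1.4  -0.22] [ 0.014 -0.025 -0.003] gap 0.276 q [-0.64  0.45  0.65  1.86 -0.33  0.94 -0.14]
```

>>> servo_tool --series '[[[0, 0, -0.0015], [0, 0.1, 0], 1], [[0, 0, -0.002], [0, 0.1, 0], 1], [[0, 0, -0.002], [0, 0.1, 0], 1]]'

```text
t: 8.95
tcp_pos: [0.5398, 0.0297, 0.0481]
ee_rot: [0.806, 0.592, 0.001, 0.0]
wrist_force: [0.2, -0.1, -1.0]
finger_gap: 0.273
```

```bash
python3 jaw.py
```

```text
8.95 [0.5398 0.0297 0.0481] jaw -17.34 z [ 1.6e-03  4.0e-04 -1.0e+00] [ 0.23 -0.15 -0.96] [-0.019 -0.038 -0.049] gap 0.273 q [-0.64  0.45  0.65  1.86 -0.33  0.94 -0.14]
```

>>> servo_tool --series '[[[0, 0, -0.001], [0, 0, 0], 1], [[0, 0, -0.001], [0, 0, 0], 1], [[0, 0, -0.001], [0, 0, 0], 0], [[0, 0, -0.001], [0, 0, 0], 0], [[0, 0, -0.001], [0, 0, 0], 0], [[0, 0, -0.001], [0, 0, 0], 0], [[0, 0, -0.001], [0, 0, 0], 0], [[0, 0, 0.03], [0, 0, 0], 0], [[0, 0, 0.07], [0, 0, 0], 0], [[0, 0, 0.11], [0, 0, 0], 0]]'

```text
t: 9.95
tcp_pos: [0.5393, 0.0294, 0.159]
ee_rot: [0.806, 0.592, 0.0, 0.0]
wrist_force: [1.8, 1.1, -0.3]
finger_gap: 1.001
```

```bash
python3 jaw.py; python3 - <<'E'
from h import *
for n in ('side','top'):
    im,T,W=shot(n,n+'6'); x,y,z=W[...,0],W[...,1],W[...,2]; p=im['pixels'].astype(int)
    for nm,m in (("grip",(abs(x-.54)<.06)&(abs(y-.03)<.06)&(z>.06)&(z<.08)),("foot",(abs(x-.54)<.06)&(abs(y-.03)<.07)&(z>.010)&(z<.022)),("cap",(abs(x-.54)<.05)&(abs(y+.25)<.05)&(z>.108)&(z<.13))):
        if m.sum()>20: print(n,nm,m.sum(),W[m].mean(0).round(4),cv2.minAreaRect(W[m][:,:2].astype(np.float32)))
cv2.imwrite('pics/t6c.png',cv2.resize(im['pixels'][150:330,230:450,::-1],None,fx=3.6,fy=3.3))
E
```

```text
9.95 [0.5393 0.0294 0.159 ] jaw -17.36 z [ 4.e-04 -3.e-04 -1.e+00] [ 1.76  1.06 -0.35] [ 0.025 -0.035  0.019] gap 1.001 q [-0.7   0.31  0.72  1.75 -0.22  1.16 -0.23]
side grip 317 [0.5401 0.0256 0.0677] ((0.5399411916732788, 0.028123071417212486), (0.057322923094034195, 0.024325860664248466), 72.42630004882812)
side foot 299 [0.5392 0.0119 0.0146] ((0.5402904748916626, 0.028422247618436813), (0.08451779931783676, 0.03596612438559532), 72.84178161621094)
side cap 1144 [ 0.5407 -0.257   0.114 ] ((0.540830135345459, -0.2556890845298767), (0.05775459110736847, 0.05702223256230354), 71.3077163696289)
top cap 565 [ 0.5395 -0.2537  0.1153] ((0.5396890640258789, -0.25344327092170715), (0.05668104067444801, 0.05628104507923126), 0.30761101841926575)
```

View pics/side6.png

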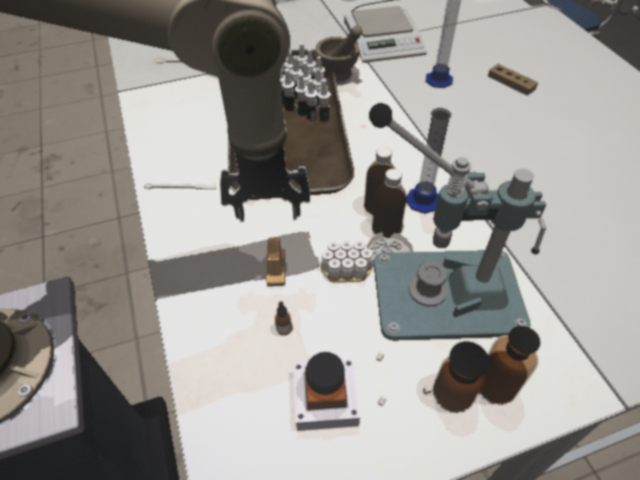

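View pics/t6c.png

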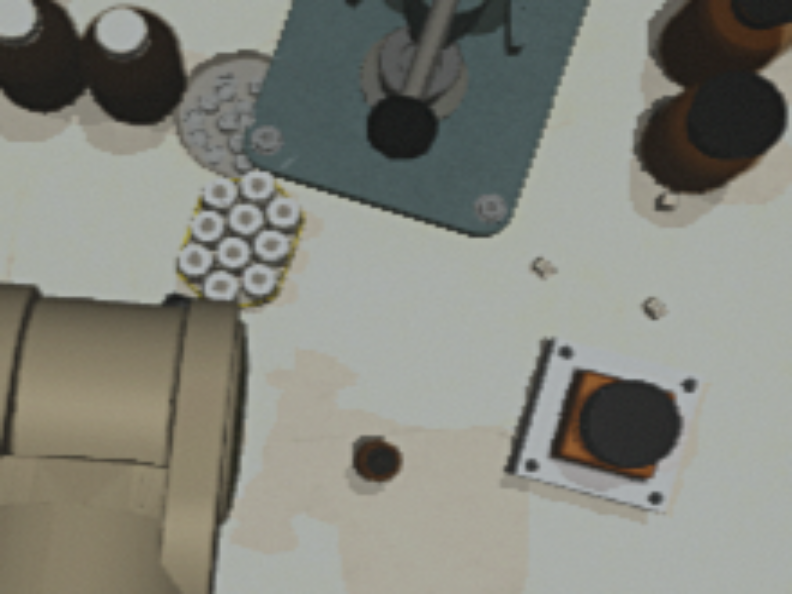

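>>> servo_tool --series '[[[0.001, -0.04, 0.02], [0, 0, 0], 0], [[0.001, -0.085, 0.02], [0, 0, 0], 0], [[0.001, -0.13, 0.02], [0, 0, 0], 0], [[0.001, -0.175, 0.02], [0, 0, 0], 0], [[0.001, -0.22, 0.02], [0, 0, 0], 0], [[0.001, -0.26, 0.02], [0, 0, 0], 0], [[0.001, -0.284, 0.01], [0, 0, 0], 0], [[0.001, -0.284, 0], [0, 0, 0], 0], [[0.001, -0.284, 0], [0, 0, 0], 0], [[0.001, -0.284, 0], [0, 0, 0], 0]]'

```text
t: 11.05
tcp_pos: [0.5442, -0.2529, 0.1629]
ee_rot: [0.805, 0.593, 0.005, 0.001]
wrist_force: [0.4, 0.5, 0.1]
finger_gap: 1.0
```

```bash
python3 jaw.py; python3 - <<'E'
from h import *
im,T,W=shot('wrist','w7'); x,y,z=W[...,0],W[...,1],W[...,2]
m=(abs(x-.54)<.05)&(abs(y+.25)<.05)&(z>.105)&(z<.122)
print(m.sum(),W[m].mean(0).round(4),cv2.minEnclosingCircle(W[m][:,:2].astype(np.float32)),cv2.fitEllipse(W[m][:,:2][cv2.convexHull((W[m][:,:2]).astype(np.float32),returnPoints=False)[:,0]].astype(np.float32)))
E
python3 jaw.py
```

```text
11.05 [ 0.5442 -0.2529  0.1629] jaw -17.27 z [ 0.0094  0.0035 -0.9999] [0.35 0.49 0.11] [0.004 0.063 0.008] gap 1.0 q [-0.19  0.46  0.79  1.59 -0.35  1.22  0.36]
11285 [ 0.5425 -0.2528  0.1149] ((0.5418094992637634, -0.2546420693397522), 0.029417451471090317) ((0.5420113205909729, -0.2545807361602783), (0.05806755647063255, 0.058323152363300323), 178.5222625732422)
11.1 [ 0.5446 -0.2529  0.1635] jaw -17.23 z [ 0.0103  0.0032 -0.9999] [-0.14  0.77 -0.85] [-0.013  0.023 -0.038] gap 0.997 q [-0.19  0.46  0.79  1.59 -0.35  1.22  0.36]
```

View pics/w7.png

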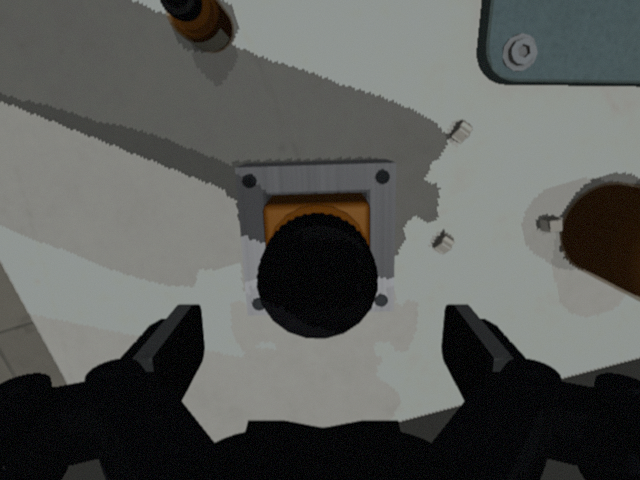

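>>> servo_tool --series '[[[-0.0034, -0.0018, 0], [-0.2, 0.6, 0], 0], [[-0.0034, -0.0018, -0.015], [-0.2, 0.6, 0], 0], [[-0.0034, -0.0018, -0.03], [-0.2, 0.6, 0], 0], [[-0.0034, -0.0018, -0.03], [-0.2, 0.6, 0], 0], [[-0.0034, -0.0018, -0.03], [-0.2, 0.6, 0], 0]]'

```text
t: 11.6
tcp_pos: [0.5407, -0.2544, 0.1325]
ee_rot: [0.805, 0.593, -0.001, -0.001]
wrist_force: [0.5, 0.1, 1.1]
finger_gap: 0.999
```

```bash
python3 jaw.py
```

```text
11.6 [ 0.5407 -0.2544  0.1325] jaw -17.23 z [-1.9e-03  2.0e-04 -1.0e+00] [0.46 0.14 1.08] [ 0.01   0.04  -0.032] gap 0.999 q [-0.18  0.49  0.77  1.63 -0.37  1.17  0.37]
```

>>> servo_tool --series '[[[0, 0, -0.015], [0, 0, 0], 0], [[0, 0, -0.03], [0, 0, 0], 0], [[0, 0, -0.0395], [0, 0, 0], 0], [[0, 0, -0.0395], [0, 0, 0], 0], [[0, 0, -0.0395], [0, 0, 0], 0.2]]'

```text
t: 12.1
tcp_pos: [0.5405, -0.2545, 0.0928]
ee_rot: [0.805, 0.593, -0.001, -0.001]
wrist_force: [-0.0, 0.4, 0.3]
finger_gap: 0.859
```

```bash
python3 jaw.py
```

```text
12.1 [ 0.5405 -0.2545  0.0928] jaw -17.25 z [-2.5e-03  1.0e-04 -1.0e+00] [-0.02  0.4   0.28] [ 0.012 -0.017  0.021] gap 0.859 q [-0.17  0.54  0.75  1.67 -0.4   1.1   0.4 ]
```

>>> servo_tool --series '[[[0, 0, 0], [0, 0, 0], 0.3], [[0, 0, 0], [0, 0, 0], 1], [[0, 0, 0], [0, 0, 0], 1], [[0, 0, 0], [0, 0, 0], 1], [[0, 0, 0], [0, 0, 0], 1]]'

```text
t: 12.6
tcp_pos: [0.5411, -0.2548, 0.0936]
ee_rot: [0.805, 0.593, -0.0, -0.0]
wrist_force: [1.7, -1.1, 6.1]
finger_gap: 0.659
```

```bash
python3 jaw.py
```

```text
12.6 [ 0.5411 -0.2548  0.0936] jaw -17.25 z [-9.e-04 -5.e-04 -1.e+00] [ 1.72 -1.12  6.13] [-0.077 -0.067  0.042] gap 0.659 q [-0.17  0.54  0.75  1.66 -0.4   1.1   0.4 ]
```

>>> servo_tool --series '[[[0, 0, 0], [0, 0, 4], 1], [[0, 0, 0.0003], [0, 0, 8], 1], [[0, 0, 0.0005], [0, 0, 12], 1], [[0, 0, 0.0007], [0, 0, 16], 1], [[0, 0, 0.0009], [0, 0, 20], 1], [[0, 0, 0.0011], [0, 0, 24], 1], [[0, 0, 0.0012], [0, 0, 28], 1], [[0, 0, 0.0014], [0, 0, 32], 1], [[0, 0, 0.0016], [0, 0, 36], 1], [[0, 0, 0.0016], [0, 0, 36], 1]]'

```text
t: 13.6
tcp_pos: [0.5408, -0.2551, 0.0952]
ee_rot: [0.582, 0.813, -0.001, -0.0]
wrist_force: [-0.3, -0.5, 1.3]
finger_gap: 0.659
```

```bash
python3 jaw.py
```

```text
13.6 [ 0.5408 -0.2551  0.0952] jaw 18.8 z [-7.e-04 -1.e-03 -1.e+00] [-0.31 -0.52  1.35] [-0.202  0.251  0.155] gap 0.659 q [-0.07  0.5   0.61  1.66 -0.31  1.08  0.96]
```

>>> servo_tool --series '[[[0, 0, 0.0002], [0, 0, 4], 1], [[0, 0, 0.0004], [0, 0, 8], 1], [[0, 0, 0.0006], [0, 0, 12], 1], [[0, 0, 0.0008], [0, 0, 16], 1], [[0, 0, 0.001], [0, 0, 20], 1], [[0, 0, 0.0011], [0, 0, 24], 1], [[0, 0, 0.0012], [0, 0, 28], 1], [[0, 0, 0.0014], [0, 0, 32], 1], [[0, 0, 0.0015], [0, 0, 35], 1], [[0, 0, 0.0015], [0, 0, 35], 1]]'

```text
t: 14.6
tcp_pos: [0.5412, -0.2551, 0.0972]
ee_rot: [0.311, 0.95, -0.0, 0.001]
wrist_force: [-0.1, 0.2, 6.0]
finger_gap: 0.66
```

```bash
python3 jaw.py; python3 - <<'E'
from h import *
im,T,W=shot('side','s8'); cv2.imwrite('pics/s8c.png',cv2.resize(im['pixels'][330:450,260:400,::-1],None,fx=5,fy=5))
E
```

```text
14.6 [ 0.5412 -0.2551  0.0972] jaw 53.77 z [ 0.001  -0.0013 -1.    ] [-0.07  0.18  5.98] [-0.032  0.116  0.031] gap 0.66 q [ 0.02  0.47  0.48  1.65 -0.24  1.08  1.51]
```

View pics/s8c.png

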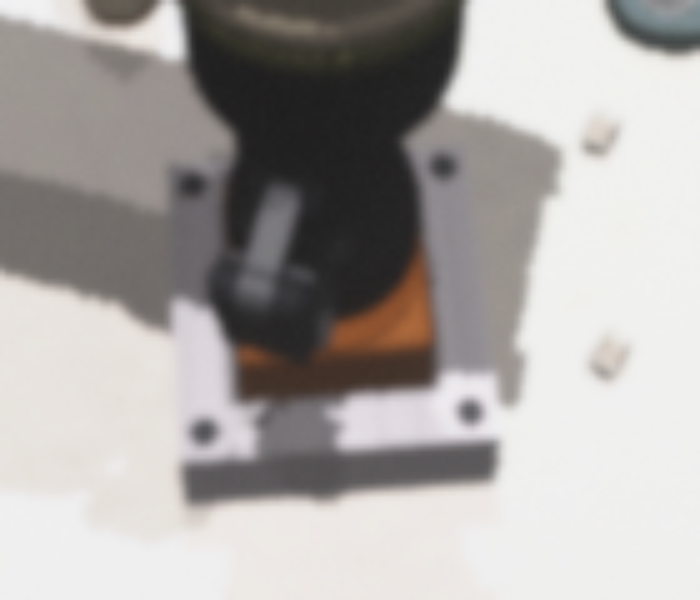

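>>> servo_tool --series '[[[0, 0, 0.001], [0, 0, 0], 1], [[0, 0, 0.002], [0, 0, 0], 1], [[0, 0, 0.003], [0, 0, 0], 1], [[0, 0, 0.003], [0, 0, 0], 1]]'

```text
t: 15.05
tcp_pos: [0.541, -0.2551, 0.1001]
ee_rot: [0.312, 0.95, -0.0, 0.0]
wrist_force: [-0.1, -0.4, -1.4]
finger_gap: 0.659
```

```bash
python3 jaw.py;  python3 - <<'E'
from h import *
im,T,W=shot('side','s9'); cv2.imwrite('pics/s9c.png',cv2.resize(im['pixels'][330:450,260:400,::-1],None,fx=5,fy=5))
E
```

```text
15.05 [ 0.541  -0.2551  0.1001] jaw 53.65 z [ 5.0e-04 -1.2e-03 -1.0e+00] [-0.14 -0.45 -1.44] [-0.015  0.019 -0.022] gap 0.659 q [ 0.02  0.47  0.48  1.65 -0.24  1.08  1.51]
```

View pics/s9c.png

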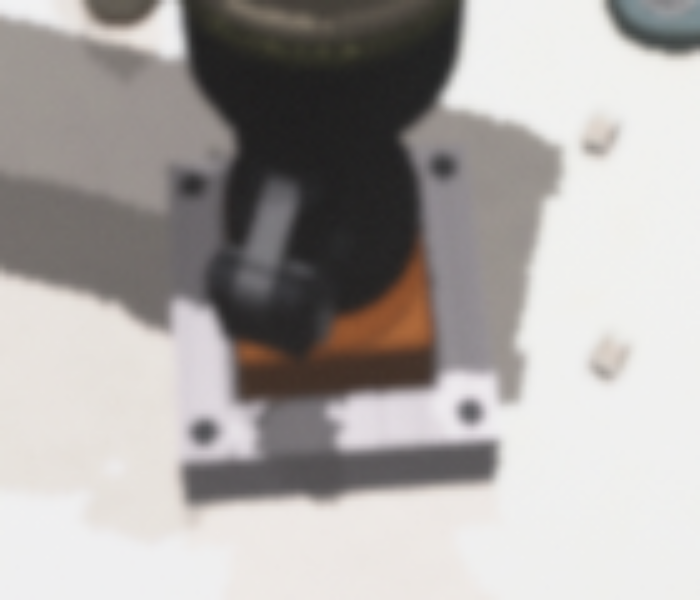

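>>> servo_tool --series '[[[0, 0, 0.001], [0, 0, 0], 1], [[0, 0, 0.003], [0, 0, 0], 1], [[0, 0, 0.005], [0, 0, 0], 1], [[0, 0, 0.005], [0, 0, 0], 1], [[0, 0, 0.005], [0, 0, 0], 1]]'

```text
t: 15.6
tcp_pos: [0.5411, -0.2551, 0.1052]
ee_rot: [0.312, 0.95, -0.0, 0.001]
wrist_force: [0.2, 0.1, -2.2]
finger_gap: 0.661
```

```bash
python3 jaw.py;  python3 - <<'E'
from h import *
im,T,W=shot('side','s10'); cv2.imwrite('pics/s10c.png',cv2.resize(im['pixels'][330:450,260:400,::-1],None,fx=5,fy=5))
E
```

```text
15.6 [ 0.5411 -0.2551  0.1052] jaw 53.65 z [ 8.0e-04 -1.2e-03 -1.0e+00] [ 0.17  0.07 -2.19] [0.017 0.    0.032] gap 0.661 q [ 0.02  0.46  0.49  1.65 -0.24  1.09  1.51]
```

View pics/s10c.png

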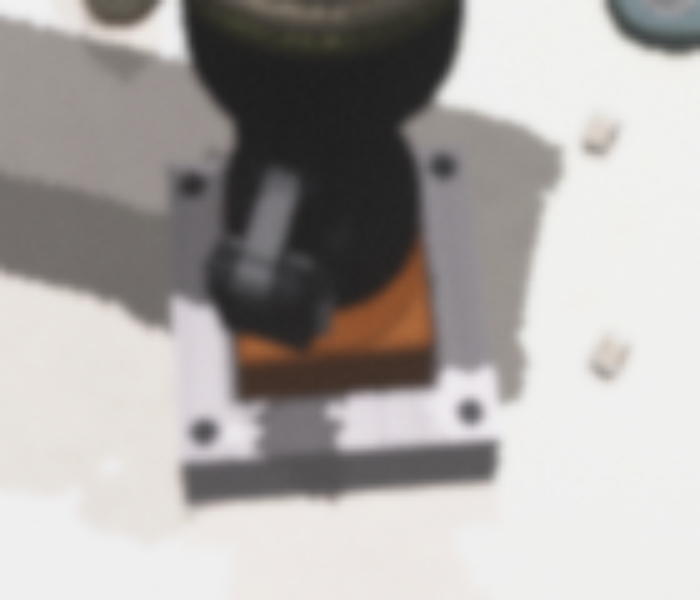

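>>> servo_tool --series '[[[0, 0, 0.004], [0, 0, 0], 1], [[0, 0, 0.009], [0, 0, 0], 1], [[0, 0, 0.014], [0, 0, 0], 1], [[0, 0, 0.019], [0, 0, 0], 1], [[0, 0, 0.023], [0, 0, 0], 1], [[0, 0, 0.024], [0, 0, 0], 1], [[0, 0, 0.024], [0, 0, 0], 1], [[0, 0, 0.024], [0, 0, 0], 1], [[0, 0, 0.024], [0, 0, 0], 1], [[0, 0, 0.024], [0, 0, 0], 1]]'

```text
t: 16.65
tcp_pos: [0.5409, -0.255, 0.1289]
ee_rot: [0.312, 0.95, -0.0, 0.0]
wrist_force: [-0.5, -0.2, -0.7]
finger_gap: 0.657
```

```bash
python3 jaw.py;  python3 - <<'E'
from h import *
im,T,W=shot('side','s11'); cv2.imwrite('pics/s11c.png',cv2.resize(im['pixels'][330:450,260:400,::-1],None,fx=5,fy=5))
a=np.load('pics/side6.npz')['W']
x,y,z=W[...,0],W[...,1],W[...,2]
f=lambda W:(abs(W[...,0]-.54)<.05)&(abs(W[...,1]+.26)<.05)&(W[...,2]>.063)&(W[...,2]<.073)
for w in(a,W): m=f(w);print(m.sum(),np.median(w[m],0))
m=(abs(x-.54)<.06)&(abs(y-.03)<.06)&(z>.06)&(z<.08);print('grip',W[m].mean(0),cv2.minAreaRect(W[m][:,:2].astype(np.float32)))
E
```

```text
16.65 [ 0.5409 -0.255   0.1289] jaw 53.66 z [ 3.0e-04 -1.1e-03 -1.0e+00] [-0.53 -0.24 -0.68] [-0.018  0.033 -0.005] gap 0.657 q [ 0.01  0.44  0.49  1.62 -0.22  1.14  1.5 ]
431 [ 0.53098435 -0.27792213  0.06750112]
454 [ 0.54230486 -0.27772365  0.06781038]
grip [0.53148103 0.00665301 0.06639897] ((0.531019926071167, 0.006611893884837627), (0.014550169929862022, 0.02496512420475483), 46.561424255371094)
```

View pics/s11c.png

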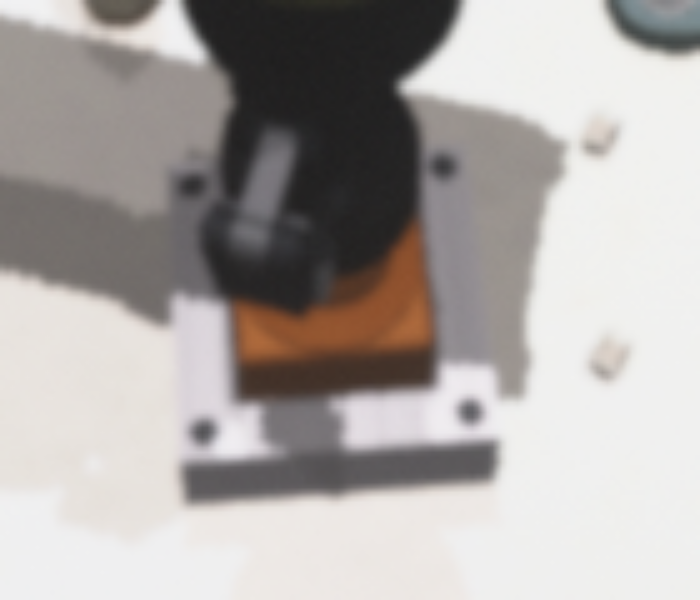

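View pics/s11.png

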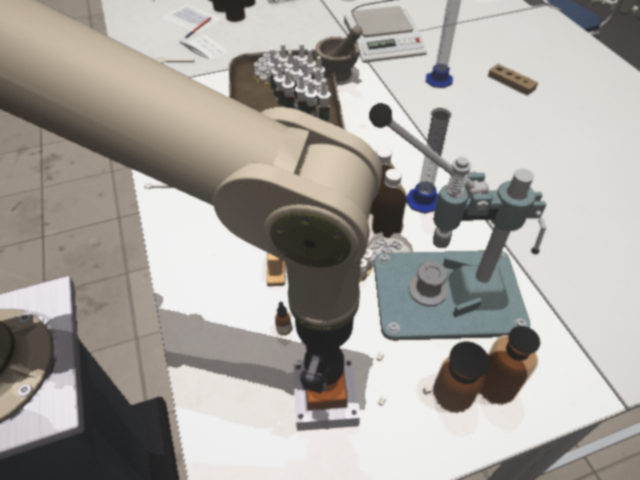

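```bash
python3 jaw.py; python3 -c "
from bench import bot
print(bot.close_job())"
```

```text
16.7 [ 0.541  -0.255   0.1289] jaw 53.66 z [ 4.0e-04 -1.1e-03 -1.0e+00] [-0.09 -0.16 -0.48] [-0.038 -0.007 -0.032] gap 0.658 q [ 0.01  0.44  0.49  1.62 -0.22  1.14  1.5 ]
the job is handed in; nothing more can be done
None
```

The job is handed in at about 16.7 s of the 56 s; no verdict was reported. I wiped all three chips off the cap with the scraper, stood the scraper back in its place and let it go. I then turned the cap 71° counterclockwise and lifted it straight up. The gripper is holding it over the jar.

**Last checks:**
- **Cap:** it is still gripped (opening 0.658) and level to about 0.001 rad. From the arm's rise, its skirt is about 20 mm above the mouth. The tool is within 1–2 mm of the cap centre measured before gripping.
- **Jar:** it looks unmoved in its holder, with its shoulder still at a height of 0.068 m. The wrist carried only about the cap's weight.
- **Chips:** all three lie on the table beside the holder.
- **Scraper:** it was seen standing upright right after I let it go. At the end the arm hid most of it, so its final pose was checked only in part.
- **Bystanders:** the arm passed close to none of them except over the dropper bottle. The dropper, stopper bottle and amber bottle look undisturbed in the last side picture. The arm hid the nasal sprays and most of the vial bundle, and I did not measure any of them again.

The three cameras disagreed by about 2 mm on the cap's centre, so I used a value in between.

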